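# Find the worn spring foot and push its tag down

## Robot

A 6-joint arm with a two-finger parallel gripper is mounted at the origin on a cart in front of the work surface, level with it; the furniture and walls round the work are solid. World frame = base frame: x ahead of the robot, y to its left, z up, the work surface at z = 0. Lengths are in mm, angles in rad, forces in N, time in s.
With the tool pointing down it reaches from about 300 to 775 mm from the base axis. Payload 14.6 kg.
Tool frame: the origin (TCP) lies midway between the tips of the shut fingers; the grasp point (between the pads) lies behind it (manip.grip_depth is the z of the grasp point in the tool frame, in mm); z points along the fingers, y is the line along which they close (so a half turn about z gives the same grasp; the last joint's range is limited). The gripper opens to 94 mm and grips with 3 to 60 N. Pads are 16 mm wide; open, the fingers measure 119 mm over their backs; the gripper's body (75 mm by 177 mm) begins 78 mm behind the grasp point.
Start: joints at [1.044, 0.3, 1.521, -0, 1.321, -0.067], TCP at [244.069, 492.869, 205.446] pointing down, gripper open.
Joint ranges: [-3.03, 3.03], [-0.79, 2.21], [0.23, 2.52], [-1.04, 4.18], [0, 3.07], [-2.55, 2.55]. Speed limits (rad/s): [2.22, 2.22, 2.57, 3.14, 3.14, 3.14].

## Interface

Orientations are given as [roll, pitch, yaw] about the fixed x, y, z axes, in that order (R = Rz(yaw) Ry(pitch) Rx(roll)).
In Python, from cell import manip gives the robot as it stands.
- The arm moves only by the tool creep_tool, called after "Emit:" by a JSON object that holds its "method" and its "body". Schema: {"type":"object","properties":{"rows":{"type":"array","items":{"type":"number"},"minItems":6,"maxItems":30},"finger_gap":{"type":"number"},"force":{"type":"number"},"only":{"type":"string"},"quiet":{"type":"boolean"},"lines":{"type":"string"}},"required":["rows"],"additionalProperties":false}. rows is one flat list of numbers that holds 1 to 5 rows one after another, with no inner brackets; each row has 6 numbers: dx, dy, dz in mm, then a rotation vector rx, ry, rz in rad; each row is the pose to reach, as a shift and turn from the pose commanded when the call began, along the tool's axes at that moment; what a row does not reach only later rows make up. A row lasts 1/10 s, in which the tool goes at most 50 mm and 0.15 rad, less where a joint would pass 70% of its speed; a pose out of reach is approached as far as the arm can. finger_gap is the finger opening in mm, set as the call begins (left out keeps the last). The fingers move at their own pace and stop on an object; force is the grip in N (left out, the last holds). Time passes only in rows, so rows that do not move let the fingers close. The tool returns the time, the measured TCP pose, the force, the opening and the grip force at its end. only (a regular expression) keeps the lines of the reply that match it, lines (a string "A,B") keeps lines A to B, and quiet returns only ok. Input that does not fit is refused with a message, and nothing moves.
- manip.read_state(): the state, without advancing time (a new reading comes with each control period).
- manip.camera(name): name is "scene" or "top" or "wrist"; returns (picture, depth): 480x640x3 uint8, red, green, blue; 480x640 float32, mm along the optical axis (not along the pixel's ray), 0 where there is no reading.
- manip.camera_info(name): a dict with "K" (3x3 intrinsics, pixels), "rvec" (rotation vector, rad) and "tvec" (3), from world to camera coordinates, as OpenCV has them; the wrist camera has in their place "mount" (4x4, takes a point from camera to tool coordinates, whose origin is the TCP and whose axes are the flange's). Camera axes: x right, y down, z forward; pixel columns grow to the right and rows downward; lengths in mm; the calibration is good to about 2 mm. A picture is of the moment at which its call begins: read the wrist's pose just before it. camera_info takes no time and is no camera call.
- manip.sign_off(): hands the job in; it is judged then, once.
The state is a dict: "clock": time; "joints": joint angles; "qd": joint speeds; "effort": joint torques, N m; "eef_pos": TCP position; "eef_rot": TCP orientation; "wrist_force": force on the tool from outside, world axes, zero at the start; "moment": the same for the moment, N m; "finger_gap": finger opening in mm; "finger_force": force on a finger pad.
Only numpy, scipy, OpenCV 4.12 (cv2) and the standard library are available. Lean on these libraries where they do the work, as an engineer would, in place of code of your own. Each camera call takes 0.05 s, during which the arm holds its last target. There are 200 camera calls.

## Task

One of the three spring-mounted machine feet on the bench has gone soft. With closed fingertips, moderately and one after another from left to right as the robot sees them, press down each round black pad and feel how stiff it is; then push the red tag of the softest foot fully down to mark it for replacement, and leave the other two tags up. Grip and lift nothing, and leave the magnet, bolt, round offcut and tape measure where they are.

Things in the scene. Friction and masses are not known exactly. Their poses are not given: they have to be found in the camera images.
- foot_a: Base of one machine foot: grey steel plate 140 x 84 x 10 mm, fixed to the bench. Its origin is on the bench directly under the centre of its round pad; the plate reaches 45 mm to -x and 95 mm to +x of it; its own +x points from the pad to the tag. The three feet look alike and stand side by side, in any order; letters say nothing of stiffness.
- pad_a_top (a point): Centre of the top face of this foot's round black rubber pad (56 mm across, on a steel coil spring), 62 mm above the bench at rest; moves down with the pad.
- pad_a (a joint): How far this pad is pressed down, m: near 0 at rest, 0.014 at its stop. It is a plain spring that comes back up when let go; the three springs differ about twofold from one to the next, the firmest needs about 22 N at its stop.
- tag_a_top (a point): Centre of the flat top (20 x 34 mm, long side along the foot's y) of this foot's red tag, 68 mm from the pad's centre along the foot's +x, 70 mm above the bench when up; moves down with the tag.
- tag_a (a joint): How far this tag is pushed down into its aluminium block, m: 0 up, 0.022 fully down (head resting on the block, top 48 mm above the bench). Takes about 3 N to slide and stays where it is left.
- foot_b: Base of one machine foot: grey steel plate 140 x 84 x 10 mm, fixed to the bench. Its origin is on the bench directly under the centre of its round pad; the plate reaches 45 mm to -x and 95 mm to +x of it; its own +x points from the pad to the tag. The three feet look alike and stand side by side, in any order; letters say nothing of stiffness.
- pad_b_top (a point): Centre of the top face of this foot's round black rubber pad (56 mm across, on a steel coil spring), 62 mm above the bench at rest; moves down with the pad.
- pad_b (a joint): How far this pad is pressed down, m: near 0 at rest, 0.014 at its stop. It is a plain spring that comes back up when let go; the three springs differ about twofold from one to the next, the firmest needs about 22 N at its stop.
- tag_b_top (a point): Centre of the flat top (20 x 34 mm, long side along the foot's y) of this foot's red tag, 68 mm from the pad's centre along the foot's +x, 70 mm above the bench when up; moves down with the tag.
- tag_b (a joint): How far this tag is pushed down into its aluminium block, m: 0 up, 0.022 fully down (head resting on the block, top 48 mm above the bench). Takes about 3 N to slide and stays where it is left.
- foot_c: Base of one machine foot: grey steel plate 140 x 84 x 10 mm, fixed to the bench. Its origin is on the bench directly under the centre of its round pad; the plate reaches 45 mm to -x and 95 mm to +x of it; its own +x points from the pad to the tag. The three feet look alike and stand side by side, in any order; letters say nothing of stiffness.
- pad_c_top (a point): Centre of the top face of this foot's round black rubber pad (56 mm across, on a steel coil spring), 62 mm above the bench at rest; moves down with the pad.
- pad_c (a joint): How far this pad is pressed down, m: near 0 at rest, 0.014 at its stop. It is a plain spring that comes back up when let go; the three springs differ about twofold from one to the next, the firmest needs about 22 N at its stop.
- tag_c_top (a point): Centre of the flat top (20 x 34 mm, long side along the foot's y) of this foot's red tag, 68 mm from the pad's centre along the foot's +x, 70 mm above the bench when up; moves down with the tag.
- tag_c (a joint): How far this tag is pushed down into its aluminium block, m: 0 up, 0.022 fully down (head resting on the block, top 48 mm above the bench). Takes about 3 N to slide and stays where it is left.
- magnet: Bystander, loose: small red and grey welding magnet, 42 x 54 x 17 mm, behind the feet. Origin at the centre of its underside.
- bolt: Bystander, loose: steel hex bolt lying down, 58 mm long, behind the feet. Origin at the centre of its underside.
- slug: Bystander, loose: round steel offcut, 31 mm across, 35 mm high, in front of the feet. Origin at the centre of its underside.
- tape: Bystander, loose: yellow tape measure, 36 x 76 x 64 mm, standing in front of the feet. Origin at the centre of its underside.

How it is judged (in metres and radians):
On the way, in this order (a step that is already met when the one before it is completed fails the run):
1. left-hand pad pressed down by the fingers, more than 2 mm (((value of joint pad_a above 0.002 m and contact force between pad_a and the fingers above 0.5 N and world y of pad_a_top above 0.045 m) or (value of joint pad_b above 0.002 m and contact force between pad_b and the fingers above 0.5 N and world y of pad_b_top above 0.045 m) or (value of joint pad_c above 0.002 m and contact force between pad_c and the fingers above 0.5 N and world y of pad_c_top above 0.045 m))), for 0.1 s.
2. middle pad pressed down by the fingers, more than 2 mm (((value of joint pad_a above 0.002 m and contact force between pad_a and the fingers above 0.5 N and world y of pad_a_top between -0.105 and 0.045 m) or (value of joint pad_b above 0.002 m and contact force between pad_b and the fingers above 0.5 N and world y of pad_b_top between -0.105 and 0.045 m) or (value of joint pad_c above 0.002 m and contact force between pad_c and the fingers above 0.5 N and world y of pad_c_top between -0.105 and 0.045 m))), for 0.1 s.
3. right-hand pad pressed down by the fingers, more than 2 mm (((value of joint pad_a above 0.002 m and contact force between pad_a and the fingers above 0.5 N and world y of pad_a_top below -0.105 m) or (value of joint pad_b above 0.002 m and contact force between pad_b and the fingers above 0.5 N and world y of pad_b_top below -0.105 m) or (value of joint pad_c above 0.002 m and contact force between pad_c and the fingers above 0.5 N and world y of pad_c_top below -0.105 m))), for 0.1 s.
4. only after that, one tag is pushed down at least 18 mm, the others left up (((value of joint tag_a above 0.018 m and value of joint each of tag_b, tag_c below 0.005 m) or (value of joint tag_b above 0.018 m and value of joint each of tag_a, tag_c below 0.005 m) or (value of joint tag_c above 0.018 m and value of joint each of tag_a, tag_b below 0.005 m))), for 0.1 s.
At the end, for the whole second after the job is handed in: The tag of the softest foot is at least 18 of its 22 mm down, the other two tags are less than 5 mm down, and all pads have sprung back up. (The softest is recognised at rest by its pad's sag under its own weight, just over half a millimetre, the others' being less: too small to see.) (((value of joint pad_a between 0.0005 and 0.0012 m and value of joint tag_a above 0.018 m and value of joint each of pad_b, pad_c below 0.0005 m and value of joint each of tag_b, tag_c below 0.005 m) or (value of joint pad_b between 0.0005 and 0.0012 m and value of joint tag_b above 0.018 m and value of joint each of pad_a, pad_c below 0.0005 m and value of joint each of tag_a, tag_c below 0.005 m) or (value of joint pad_c between 0.0005 and 0.0012 m and value of joint tag_c above 0.018 m and value of joint each of pad_a, pad_b below 0.0005 m and value of joint each of tag_a, tag_b below 0.005 m))); the robot touches nothing.
It fails at once if a bystander is moved more than 15 mm (distance of any of magnet, bolt, slug, tape from where it was at the start of the episode above 0.015 m).
It fails at once if a pad or tag is forced or squeezed with more than 50 N (contact force between any of pad_a, tag_a, pad_b, tag_b, pad_c, tag_c and the fingers above 50 N).
It also fails if it takes over 48 s, if anything falls off the work surface, if the arm or the gripper's body presses on something with over 40 N, if the wrist force passes 120 N, or if a joint passes its speed limit or range.

## Working session

There is one attempt and no reset: what is moved stays moved. The work goes in short steps, Python scripts to look and compute and a tool call to move; the robot and the scene stay as the last step left them, time stands still between calls to the robot, and variables do not carry over. Pictures are saved under pics/ and viewed, at most 10 in all, crops included, and the job is handed in when it is done.

```bash
mkdir -p pics; cat > h.py <<'E'
import numpy as np, cv2
from cell import manip
from scipy.spatial.transform import Rotation as R
def world(name,u,v,d):
    i=manip.camera_info(name);K=np.array(i["K"]);r=cv2.Rodrigues(np.array(i["rvec"],float))[0]
    p=np.linalg.inv(K)@np.array([u,v,1])*d
    return r.T@(p-np.array(i["tvec"]).ravel())
E
python3 - <<'E'
from h import *
s=manip.read_state();print({k:np.round(v,3) for k,v in s.items()},manip.grip_depth)
for n in("top","scene"):
    p,d=manip.camera(n);cv2.imwrite(f"pics/{n}0.png",p[...,::-1]);np.save(f"{n}.npy",d)
E
```

```text
{'clock': np.float64(0.0), 'joints': array([ 1.044,  0.301,  1.522,  0.   ,  1.321, -0.067]), 'qd': array([-0.001, -0.001,  0.   , -0.001,  0.   ,  0.   ]), 'effort': array([ 0.0000e+00, -5.3179e+01, -3.5275e+01,  7.1000e-02,  2.4000e-02,
       -0.0000e+00]), 'eef_pos': array([243.954, 492.656, 204.866]), 'eef_rot': array([-3.14 , -0.   ,  2.682]), 'wrist_force': array([-0.14 ,  0.491, -0.078]), 'moment': array([ 0.006, -0.017,  0.006]), 'finger_force': np.float64(0.0), 'finger_gap': np.float64(93.841)} -18.8
```

View pics/top0.png

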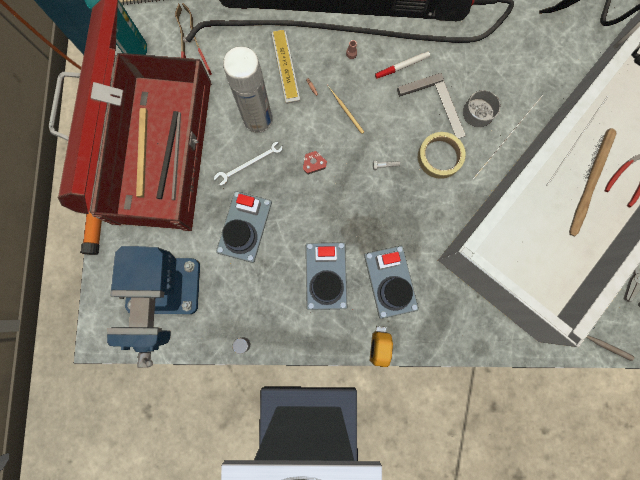

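The top view shows pads near (239,235), (326,287) and (398,292), and tags near (246,202), (326,252) and (389,259). The offcut is at (241,345), the tape at (381,348), and the magnet and bolt lie behind the feet. The vise stands on the left and the arm isn't visible here.

```bash
python3 - <<'E'
from h import *
d=np.load("top.npy")
for n,u,v in[("padL",239,235),("padM",326,287),("padR",398,292),("tagL",246,202),("tagM",326,252),("tagR",389,259),("slug",241,345),("tape",381,348),("vise",145,270)]:
    print(n,d[v,u],world("top",u,v,np.median(d[v-1:v+2,u-1:u+2])).round(1))
im=cv2.imread("pics/top0.png");cv2.imwrite("pics/crop.png",cv2.resize(im[180:330,205:425],None,fx=3.6,fy=3.6,interpolation=cv2.INTER_CUBIC))
E
```

```text
padL 868.2922 [598.7 130.2  59.9]
padM 851.57916 [496.7 -44.6  60.6]
padR 850.5957 [ 488.3 -185.9   61. ]
tagL 866.24994 [664.4 117.2  68.6]
tagM 854.4419 [564.9 -43.9  68.8]
tagR 849.72687 [ 552.3 -167.9   69.1]
slug 859.3539 [382.  122.6  32.6]
tape 831.63446 [ 380.9 -151.    61.7]
vise 773.93695 [519.  280.6 140.4]
```

View pics/crop.png

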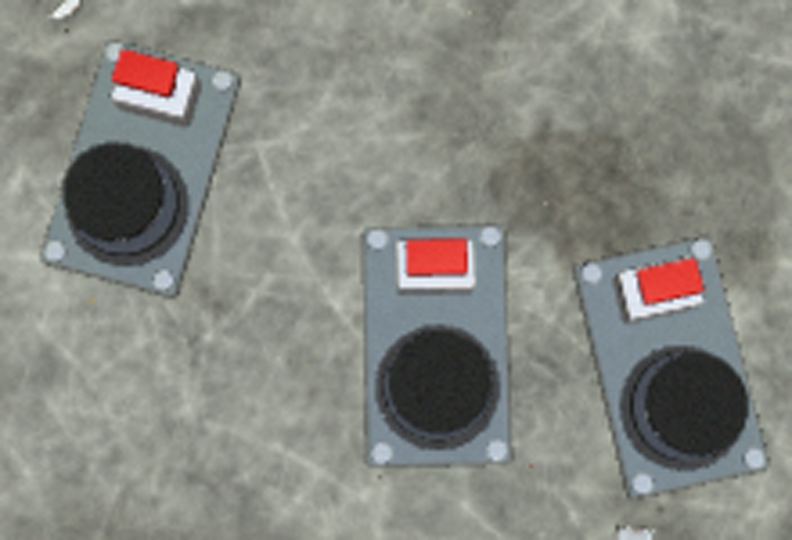

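View pics/scene0.png

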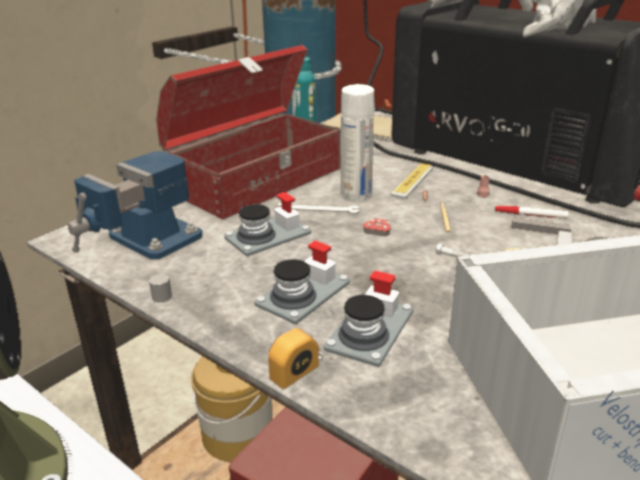

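```bash
python3 - <<'E'
from h import *
d=np.load("top.npy")
P={}
for n,u,v in[("padL",236.7,233.6),("padM",327.5,285.8),("padR",398.6,292.2),("tagL",245.3,200.3),("tagM",326.4,251.4),("tagR",391.4,258.3)]:
    a,b=round(u),round(v);P[n]=world("top",u,v,np.median(d[b-1:b+2,a-1:a+2]));print(n,P[n].round(1))
for k in"LMR":
    e=(P["tag"+k]-P["pad"+k])[:2];print(k,np.hypot(*e).round(1),np.arctan2(e[1],e[0]).round(2))
# highest points per 50mm cell near left foot
i=manip.camera_info("top");K=np.array(i["K"]);r=cv2.Rodrigues(np.array(i["rvec"],float))[0]
v,u=np.mgrid[0:480,0:640];c=np.stack([u,v,np.ones_like(u)],-1)@np.linalg.inv(K).T*d[...,None]
w=(c-np.array(i["tvec"]).ravel())@r
for x in range(450,850,50):print(x,[int(max(w[...,2][(w[...,0]>x)&(w[...,0]<x+50)&(w[...,1]>y)&(w[...,1]<y+25)&(d>0)],default=-1)) for y in range(300,-1,-25)])
E
```

```text
padL [601.1 134.5  61.8]
padM [499.  -47.5  61.3]
padR [ 487.9 -187.1   60.6]
tagL [667.9 118.7  68.6]
tagM [566.1 -44.7  68.9]
tagR [ 553.7 -172.6   69. ]
L 68.7 -0.23
M 67.1 0.04
R 67.4 0.22
450 [145, 144, 145, 111, 15, 3, 3, 4, 2, 3, 3, 4, 3]
500 [144, 144, 144, 113, 15, 3, 3, 3, 3, 4, 5, 3, 2]
550 [144, 144, 144, 112, 4, 16, 63, 64, 63, 12, 3, 3, 3]
600 [99, 98, 101, 99, 4, 12, 64, 64, 64, 13, 3, 3, 2]
650 [21, 17, -1, 99, 3, 3, 14, 72, 71, 39, 7, 2, 3]
700 [21, 20, 3, 98, 3, 9, 13, 14, 2, 3, 2, 4, 11]
750 [260, 247, 6, 99, 83, 3, 7, 9, 8, 9, 10, 4, 17]
800 [260, 248, 4, 100, 3, 3, 4, 221, 225, 225, 11, 3, 2]
```

Emit:
{"method": "creep_tool", "body": {"rows": [-47,-16,0,0,0,-0.092,-94,-32,0,0,0,-0.184,-141,-48,0,0,0,-0.276,-188,-64,0,0,0,-0.368,-235,-80,0,0,0,-0.46], "finger_gap": 0, "force": 15}}

```text
clock: 0.6
eef_pos: [420.2, 315.2, 205.3]
eef_rot: [-3.141, -0.0, -3.137]
wrist_force: [0.6, 1.0, 0.0]
finger_gap: 57.5
finger_force: 0.0
```

Emit:
{"method": "creep_tool", "body": {"rows": [-35,-35,0,0,0,0,-70,-70,0,0,0,0,-105,-105,0,0,0,0,-140,-140,0,0,0,0,-175,-175,0,0,0,0]}}

```text
clock: 1.1
eef_pos: [595.3, 140.1, 205.2]
eef_rot: [-3.142, -0.0, -3.142]
wrist_force: [-0.4, 1.0, 0.2]
finger_gap: 16.9
finger_force: 0.0
```

Emit:
{"method": "creep_tool", "body": {"rows": [-6,-6,30,0,0,0,-6,-6,70,0,0,0,-6,-6,110,0,0,0,-6,-6,125,0,0,0,-6,-6,125,0,0,0]}}

```text
clock: 1.6
eef_pos: [599.3, 135.8, 78.7]
eef_rot: [-3.141, -0.004, -3.141]
wrist_force: [0.5, -0.7, 0.7]
finger_gap: 0.5
finger_force: 0.0
```

Emit:
{"method": "creep_tool", "body": {"rows": [0,0,10,0,0,0,0,0,14,0,0,0,0,0,18,0,0,0,0,0,22,0,0,0,0,0,22,0,0,0]}}

```text
clock: 2.1
eef_pos: [600.6, 136.0, 58.8]
eef_rot: [3.141, 0.001, -3.141]
wrist_force: [0.6, 0.5, 2.9]
finger_gap: 0.8
finger_force: 1.5
```

Emit:
{"method": "creep_tool", "body": {"rows": [0,0,2,0,0,0,0,0,4,0,0,0,0,0,4,0,0,0,0,0,4,0,0,0,0,0,4,0,0,0]}}

```text
clock: 2.6
eef_pos: [600.6, 136.0, 55.1]
eef_rot: [3.141, 0.001, -3.141]
wrist_force: [-0.7, 0.6, 6.4]
finger_gap: 0.6
finger_force: 3.3
```

```bash
python3 -c "
from h import *
s=manip.read_state();print(s['eef_pos'],s['wrist_force'])"
```

```text
[600.61330823 136.03735197  55.13958863] [-0.72791088  0.61383663  6.40758378]
```

Emit:
{"method": "creep_tool", "body": {"rows": [0,0,3,0,0,0,0,0,3,0,0,0,0,0,3,0,0,0,0,0,3,0,0,0,0,0,3,0,0,0]}}

```text
clock: 3.1
eef_pos: [600.7, 136.1, 52.4]
eef_rot: [3.141, 0.002, -3.141]
wrist_force: [-1.2, -0.0, 8.8]
finger_gap: 0.3
finger_force: 4.5
```

Emit:
{"method": "creep_tool", "body": {"rows": [0,0,-10,0,0,0,0,0,-30,0,0,0,0,0,-60,0,0,0,0,0,-75,0,0,0,0,0,-75,0,0,0]}}

```text
clock: 3.6
eef_pos: [601.0, 136.0, 128.4]
eef_rot: [3.141, 0.003, -3.141]
wrist_force: [-0.5, 1.0, 0.0]
finger_gap: 0.8
finger_force: 0.0
```

Emit:
{"method": "creep_tool", "body": {"rows": [20,-36,0,0,0,0,41,-73,0,0,0,0,61,-109,0,0,0,0,82,-146,0,0,0,0,102,-182,0,0,0,0]}}

```text
clock: 4.1
eef_pos: [496.5, -47.3, 125.0]
eef_rot: [3.141, -0.002, -3.141]
wrist_force: [0.5, -0.3, 0.2]
finger_gap: 0.4
finger_force: 0.0
```

Emit:
{"method": "creep_tool", "body": {"rows": [0,0,30,0,0,0,0,0,60,0,0,0,0,0,64,0,0,0,0,0,68,0,0,0,0,0,68,0,0,0]}}

```text
clock: 4.6
eef_pos: [497.9, -46.0, 58.7]
eef_rot: [-3.142, -0.001, -3.141]
wrist_force: [-4.1, -0.5, 5.4]
finger_gap: 0.4
finger_force: 2.7
```

Emit:
{"method": "creep_tool", "body": {"rows": [0,0,2,0,0,0,0,0,3,0,0,0,0,0,3,0,0,0,0,0,3,0,0,0,0,0,3,0,0,0]}}

```text
clock: 5.1
eef_pos: [498.3, -45.9, 56.6]
eef_rot: [-3.141, 0.0, -3.141]
wrist_force: [-6.2, -0.6, 8.5]
finger_gap: 0.7
finger_force: 4.3
```

Emit:
{"method": "creep_tool", "body": {"rows": [0,0,3,0,0,0,0,0,5,0,0,0,0,0,5,0,0,0,0,0,5,0,0,0,0,0,5,0,0,0]}}

```text
clock: 5.6
eef_pos: [498.5, -45.9, 52.2]
eef_rot: [-3.141, 0.0, -3.141]
wrist_force: [-8.0, -0.2, 15.4]
finger_gap: 0.7
finger_force: 7.9
```

Emit:
{"method": "creep_tool", "body": {"rows": [0,0,-10,0,0,0,0,0,-30,0,0,0,0,0,-60,0,0,0,0,0,-75,0,0,0,0,0,-75,0,0,0]}}

```text
clock: 6.1
eef_pos: [499.4, -46.0, 128.1]
eef_rot: [-3.141, 0.004, -3.141]
wrist_force: [0.0, -0.2, -1.3]
finger_gap: 0.3
finger_force: 0.0
```

Emit:
{"method": "creep_tool", "body": {"rows": [3,-35,0,0,0,0,5,-70,0,0,0,0,8,-105,0,0,0,0,11,-141,0,0,0,0,11,-141,0,0,0,0]}}

```text
clock: 6.6
eef_pos: [486.6, -190.0, 124.6]
eef_rot: [3.142, -0.001, 3.139]
wrist_force: [-0.0, 0.6, 0.6]
finger_gap: 0.7
finger_force: 0.0
```

Emit:
{"method": "creep_tool", "body": {"rows": [0,0,30,0,0,0,0,0,60,0,0,0,0,0,64,0,0,0,0,0,68,0,0,0,0,0,68,0,0,0]}}

```text
clock: 7.1
eef_pos: [487.6, -186.8, 58.1]
eef_rot: [-3.142, 0.0, -3.141]
wrist_force: [-0.3, 0.7, 1.0]
finger_gap: 0.5
finger_force: 0.7
```

Emit:
{"method": "creep_tool", "body": {"rows": [0,0,2,0,0,0,0,0,3,0,0,0,0,0,3,0,0,0,0,0,3,0,0,0,0,0,3,0,0,0]}}

```text
clock: 7.6
eef_pos: [487.6, -187.2, 54.8]
eef_rot: [-3.141, 0.001, -3.141]
wrist_force: [2.3, 0.1, 2.1]
finger_gap: 0.5
finger_force: 1.4
```

Emit:
{"method": "creep_tool", "body": {"rows": [0,0,3,0,0,0,0,0,5,0,0,0,0,0,5,0,0,0,0,0,5,0,0,0,0,0,5,0,0,0]}}

```text
clock: 8.1
eef_pos: [487.5, -187.2, 49.6]
eef_rot: [-3.141, 0.001, -3.141]
wrist_force: [3.3, 0.6, 5.6]
finger_gap: 0.5
finger_force: 2.4
```

Stiffness came out at about 0.9 N/mm on the left, 1.55 in the middle and 0.45 on the right, so the right foot is the softest. Next I'll go to its tag.

Emit:
{"method": "creep_tool", "body": {"rows": [0,0,-10,0,0,0,0,0,-30,0,0,0,0,0,-60,0,0,0,0,0,-75,0,0,0,0,0,-75,0,0,0]}}

```text
clock: 8.6
eef_pos: [487.5, -187.3, 126.4]
eef_rot: [-3.141, 0.002, -3.141]
wrist_force: [0.0, -0.5, -0.6]
finger_gap: 0.3
finger_force: 0.0
```

Emit:
{"method": "creep_tool", "body": {"rows": [-22,5,0,0,0,0,-45,10,0,0,0,0,-66,15,0,0,0,0,-66,15,0,0,0,0,-66,15,0,0,0,0]}}

```text
clock: 9.1
eef_pos: [552.3, -171.8, 123.1]
eef_rot: [3.141, -0.003, -3.141]
wrist_force: [-0.3, 0.5, -0.3]
finger_gap: 0.6
finger_force: 0.0
```

Emit:
{"method": "creep_tool", "body": {"rows": [0,0,25,0,0,0,0,0,45,0,0,0,0,0,51,0,0,0,0,0,55,0,0,0,0,0,58,0,0,0]}}

```text
clock: 9.6
eef_pos: [553.2, -172.4, 67.1]
eef_rot: [-3.141, 0.0, 3.142]
wrist_force: [-2.3, 0.7, 3.0]
finger_gap: 0.6
finger_force: 1.5
```

Emit:
{"method": "creep_tool", "body": {"rows": [0,0,4,0,0,0,0,0,8,0,0,0,0,0,12,0,0,0,0,0,15,0,0,0,0,0,17,0,0,0]}}

```text
clock: 10.1
eef_pos: [553.4, -172.2, 49.3]
eef_rot: [-3.141, 0.0, -3.141]
wrist_force: [-0.2, -1.9, 3.2]
finger_gap: 0.3
finger_force: 1.5
```

Emit:
{"method": "creep_tool", "body": {"rows": [0,0,0.7,0,0,0,0,0,1.4,0,0,0,0,0,1.4,0,0,0]}}

```text
clock: 10.4
eef_pos: [553.4, -172.2, 48.2]
eef_rot: [-3.141, 0.0, -3.141]
wrist_force: [-0.0, -2.1, 2.9]
finger_gap: 0.9
finger_force: 1.6
```

Emit:
{"method": "creep_tool", "body": {"rows": [0,0,-10,0,0,0,0,0,-40,0,0,0,0,0,-80,0,0,0,0,0,-110,0,0,0,0,0,-110,0,0,0]}}

```text
clock: 10.9
eef_pos: [554.8, -172.3, 162.9]
eef_rot: [-3.139, 0.007, -3.141]
wrist_force: [-0.1, -1.0, -0.5]
finger_gap: 0.4
finger_force: 0.0
```

Emit:
{"method": "creep_tool", "body": {"rows": [40,20,0,0,0,0,80,40,0,0,0,0,120,60,0,0,0,0,160,80,0,0,0,0,160,80,0,0,0,0]}}

```text
clock: 11.4
eef_pos: [389.4, -90.1, 157.4]
eef_rot: [3.141, -0.002, -3.141]
wrist_force: [0.4, -0.1, 0.9]
finger_gap: 0.4
finger_force: 0.0
```

```bash
python3 - <<'E'
from h import *
p,d=manip.camera("top")
for n,u,v in[("padL",237,234),("padM",327,286),("padR",399,292),("tagL",245,200),("tagM",326,251),("tagR",391,259)]:
    print(n,world("top",u,v,d[v,u]).round(1))
p,d=manip.camera("scene");cv2.imwrite("pics/s1.png",p[...,::-1])
E
```

```text
padL [600.6 134.2  60.5]
padM [498.8 -46.6  59.2]
padR [ 488.5 -188.6   56.9]
tagL [668.4 119.3  69.2]
tagM [567.  -43.9  67.9]
tagR [ 554.8 -175.2   49.3]
```

View pics/s1.png

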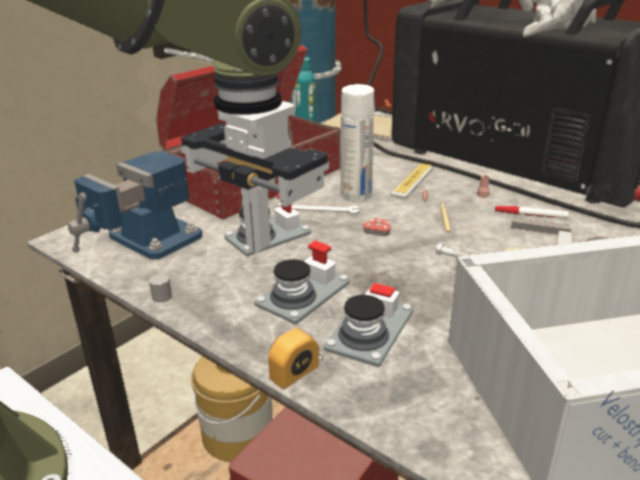

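The scene view shows the right foot's red tag down at (383,290) and the other two up. The offcut, tape, magnet and bolt are unmoved. I'll check the heights again with less noise before handing in.

```bash
python3 - <<'E'
from h import *
D=np.stack([manip.camera("top")[1] for _ in range(6)]);d0=np.load("top.npy")
for n,u,v in[("padL",237,234),("padM",327,286),("padR",399,292),("tagL",245,200),("tagM",326,251),("tagR",391,259)]:
    s=np.s_[v-1:v+2,u-1:u+2];print(n,world("top",u,v,np.median(D[(slice(None),)+s])).round(1),world("top",u,v,np.median(d0[s])).round(1))
s=manip.read_state();print(s['eef_pos'],s['wrist_force'],s['clock'])
E
```

```text
padL [600.4 134.   61.1] [600.3 133.9  61.7]
padM [498.7 -46.5  60.6] [498.7 -46.5  60.4]
padR [ 488.4 -188.    60.2] [ 488.3 -187.9   60.7]
tagL [668.4 119.3  69.2] [668.5 119.3  68.7]
tagM [566.9 -43.9  69. ] [566.9 -43.9  69. ]
tagR [ 555.1 -175.6   46.8] [ 552.4 -171.9   68.6]
[393.64305293 -92.34461896 157.74601486] [-0.20609627 -0.46653176 -0.26406831] 11.8
```

All pads are back up and only the right tag is down, by about 22 mm.

```bash
python3 -c "
from cell import manip
print(manip.sign_off())"
```

```text
the job is handed in; nothing more can be done
None
```

I pressed the pads left to right and measured about 0.9, 1.55 and 0.45 N/mm; the right-hand foot is softest, so I pushed its tag fully down (about 22 mm), left the other two up, and handed the job in at about 12 s; no verdict was returned.

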